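Slide the carved panel under the hold-down bridge

ROBOT

A 6-joint arm with a two-finger parallel gripper is mounted at the origin on the work surface. World frame = base frame: x ahead of the robot, y to its left, z up, the work surface at z = 0. Lengths are in m, angles in rad, forces in N, time in s.
With the tool pointing down it reaches from about 0.2 to 0.875 m from the base axis. Payload 3.4 kg.
Tool frame: the origin (TCP) lies on the centre line of the jaws, within the pads' length; the fingertips stand 19 mm ahead of it and the grasp point (between the pads) is the TCP; z points along the fingers, y is the line along which they close (so a half turn about z gives the same grasp; the last joint's range is limited). The gripper opens to 94 mm and grips with 3 to 60 N. Pads are 16 mm wide; open, the fingers measure 119 mm over their backs; the gripper's body (75 mm by 177 mm) begins 78 mm behind the grasp point.
Start: joints at [1.083, 0.276, 1.505, -0, 1.361, -0.121], TCP at [0.206, 0.537, 0.224] pointing down, gripper open.
Joint ranges: [-2.89, 2.89], [-0.75, 2.08], [0.22, 2.7], [-1.18, 4.32], [0.11, 2.71], [-2.7, 2.7]. Speed limits (rad/s): [2.57, 2.57, 3.14, 3.14, 3.14, 3.14].

INTERFACE

Orientations are given as a unit quaternion [x, y, z, w].
In Python, from workcell import manip gives the robot as it stands. The module is installed in compiled form; this text tells all that it offers. Calls block until the motion is done:
- manip.move_ptp(position, orientation): joint-space move of the TCP to a pose.
- manip.movel(position, feed=0.15, rotation=None, f_stop=None): straight line of the TCP; rotation=None keeps the orientation; feed is the mean speed in m/s. With f_stop (N) it stops when the force on the tool has changed by that much, and returns True; else False.
- manip.movej(angles): joint-space move.
- manip.open() and manip.close(force=None): open the fingers fully, or close them until they stop; force is the grip in N (None keeps the last).
- manip.sleep(seconds).
- manip.inverse_kinematics(position, orientation): joint angles nearest the present ones, or None.
- manip.get_obs(): the state.
- manip.grab_frame(name): name is "scene" or "top"; returns (picture, depth): 400x640x3 uint8, red, green, blue; 400x640 float32, m along the optical axis (not along the pixel's ray), 0 where there is no reading.
- manip.camera_info(name): a dict with "camera_matrix" (3x3 intrinsics, pixels), "R" (3x3) and "t" (3): a world point X has camera coordinates R X + t. Camera axes: x right, y down, z forward; pixel columns grow to the right and rows downward; lengths in m; the calibration is good to about 2 mm. A picture is of the moment at which its call begins. camera_info takes no time and is no camera call.
A pose or a line that the arm cannot do raises manip.PlanningError and nothing moves.
- manip.finish_job(): hands the job in; it is judged then, once.
Trained networks look in the newest picture that a camera, given by its name, has taken for a name from the list of things; names that differ only in an ending like _2 or _b are one class to them, and where a whole thing is asked for, a point or a joint stands for the part that bears it (a point fixed in the world has none). Each returns a list of dicts, best first, with "conf" (0 to 1); they miss things now and then, are a little off and sometimes report something else, mostly with a low value. They report only what shows in the picture. A call takes as long as a camera call.
- manip.trace(camera, query): "mask" (400x640 bool, what is visible of it) and "centre" ([column, row] in pixels, amid what is visible of it).
The state is a dict: "t": time; "qpos": joint angles; "dq": joint speeds; "effort": joint torques, N m; "tool_pos": TCP position; "tool_rot": TCP orientation; "ft_force": force on the tool from outside, world axes, zero at the start; "torque": the same for the moment, N m; "width": finger opening in m; "grip_force": force on a finger pad.
Only numpy, scipy, OpenCV 4.12 (cv2) and the standard library are available. Lean on these libraries where they do the work, as an engineer would, in place of code of your own. Each camera call takes 0.05 s, during which the arm holds its last target. There are 200 camera calls.

TASK

Put the dark red carved panel into the carving jig: lay it face up on the grey base board and slide its plain end under the aluminium bridge, fully home against the red stop, so that the rosette end sticks out of the mouth for the carver. Then let go of it, and leave the pale uncarved panel where it lies.

Things in the scene. Friction and masses are not known exactly. Their poses are not given: they have to be found in the camera images.
- panel_mid (a point): Centre (half-way up) of the loose dark red panel, 200 (x) x 48 (y) x 16 mm thick, about 0.12 kg, flat on the bench. x runs along it to the plain end, z up. A rosette 38 mm across stands up to 10 mm above the top face, 60 mm from the centre towards -x. A pale line across the plain half, 38 mm from the centre, lies under the bridge's front edge when home.
- panel_tail (a point): Middle of the end face of the plain end of the dark red panel: 100 mm from panel_mid along the panel's +x, half-way up. Same axes as panel_mid.
- jig: Fixed jig. Origin at bench level under the mouth's middle (bridge's front edge); x: way the panel slides in, z up. Flat grey base 12 mm thick, 150 wide, x -200 to 80 mm. Aluminium bridge x 0 to 50, underside 40 above the bench (12 above the panel), top 54, bolts to 60. Cheeks under it leave y -42 to 42 free. Red stop's face at x 62, 46 high. Open before the mouth.
- blank_mid (a point): Centre of the loose pale uncarved panel, of the same size as the red one (200 x 48 x 16 mm), lying flat on the bench: a bystander. Other bystanders on the bench: a wooden mallet, two gouges and a black flask.

How it is judged:
At the end, for the whole second after the job is handed in: The red panel lies flat, face up (0.1 rad), on the jig's base, released, its plain end under the bridge within 15 mm of the red stop and 30 mm of the channel's middle, in line with the jig within 0.3 rad. The pale panel has moved less than 30 mm (x of panel_tail in the frame of jig between 0.047 and 0.068 m and y of panel_tail in the frame of jig between -0.03 and 0.03 m and z of panel_tail in the frame of jig below 0.03 m and angle between the x axis of panel_mid and the x axis of jig, either way round below 0.3 rad and angle between panel_mid's own z axis and vertical below 0.1 rad); the robot touches nothing.
It fails at once if the pale uncarved panel is moved by more than 30 mm (distance of blank_mid from where it was at the start of the episode above 0.03 m).
It also fails if it takes over 38 s, if anything falls off the work surface, if the arm or the gripper's body presses on something with over 40 N, if the wrist force passes 120 N, or if a joint passes its speed limit or range.

## Working session

There is one attempt and no reset: what is moved stays moved. The work goes in short steps, each a Python script; the robot and the scene stay as the last script left them, time stands still between calls to the robot, and variables do not carry over. Pictures are saved under pics/ and viewed, at most 10 in all, crops included, and the job is handed in when it is done.

```bash
mkdir -p pics; cat > h.py <<'E'
import numpy as np,cv2
from workcell import manip
def cloud(cam,depth):
    c=manip.camera_info(cam);K=np.array(c["camera_matrix"]);R=np.array(c["R"]);t=np.array(c["t"]).ravel()
    v,u=np.mgrid[:400,:640];d=depth
    P=np.stack([(u-K[0,2])*d/K[0,0],(v-K[1,2])*d/K[1,1],d],-1)
    return (P-t)@R
def save(cam,name):
    im,d=manip.grab_frame(cam);cv2.imwrite(f"pics/{name}.png",im[...,::-1]);return im,d
E
python3 - <<'E'
from h import *
for cam in("scene","top"):
    im,d=save(cam,cam+"0");X=cloud(cam,d)
    np.savez(cam+"0",im=im,d=d,X=X)
    for q in("panel_mid","jig","blank_mid"):
        for r in manip.trace(cam,q)[:2]:
            m=r["mask"]&(d>0);p=X[m]
            if len(p)<20: continue
            top=p[np.abs(p[:,2]-np.median(p[:,2]))<.006]
            rc=cv2.minAreaRect((top[:,:2]*1000).astype(np.float32))
            print(cam,q,round(r["conf"],2),np.round(r["centre"]),m.sum(),np.round(np.percentile(p[:,2],[2,50,98]),3),rc)
    print(cam,manip.camera_info(cam)["t"],np.array(manip.camera_info(cam)["R"]).round(2).tolist())
print(manip.get_obs()["t"])
E
```

```text
scene panel_mid 0.84 [225. 307.] 3552 [0.005 0.016 0.023] ((519.3704833984375, -245.14883422851562), (48.52689743041992, 200.47242736816406), 89.79444122314453)
scene jig 0.97 [377. 173.] 6592 [0.001 0.012 0.055] ((580.0947265625, 180.47216796875), (151.48138427734375, 280.8021545410156), 78.67529296875)
scene blank_mid 0.74 [273. 242.] 2548 [0.002 0.016 0.018] ((509.81463623046875, -97.63435363769531), (49.630836486816406, 201.2903289794922), 87.34774780273438)
scene [-0.48879837 -0.1585536   0.97848002] [[0.86, 0.51, -0.02], [0.35, -0.62, -0.7], [-0.37, 0.6, -0.71]]
top panel_mid 0.58 [429. 223.] 2127 [0.008 0.017 0.026] ((518.4951782226562, -243.7637481689453), (49.407554626464844, 197.97543334960938), 89.52686309814453)
top blank_mid 0.71 [366. 228.] 1987 [0.012 0.017 0.021] ((509.982421875, -96.34284210205078), (48.30620193481445, 198.34222412109375), 87.02625274658203)
top [0.00739829 0.56508855 1.0495388 ] [[-0.01, -1.0, -0.02], [-1.0, 0.01, -0.08], [0.08, 0.02, -1.0]]
0.4
```

View pics/scene0.png

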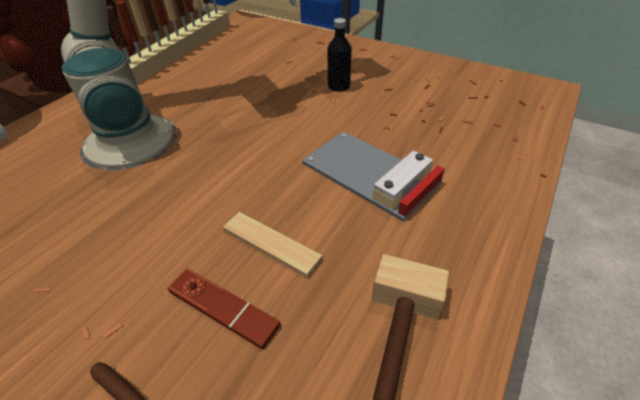

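View pics/top0.png

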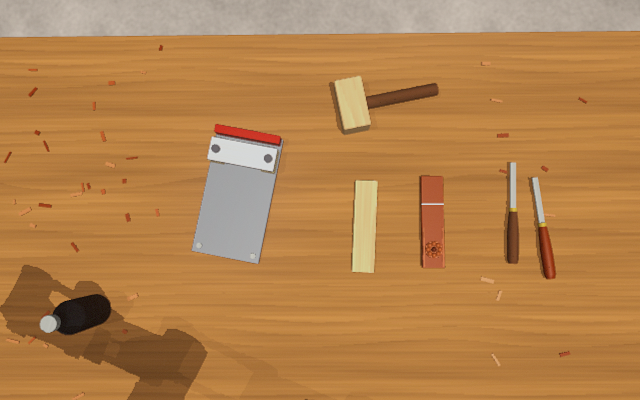

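The scene view shows the red panel at (225,307) with its rosette end towards the robot and its pale line and plain end away. The jig is at (375,173) with the red stop on the far side. The top view agrees: panel at (432,222), blank at (365,226), jig base around (238,200), stop at (248,134). Next I'll refine the jig pose from both views' depth.

```bash
python3 - <<'E'
from h import *
for cam in("scene","top"):
    f=np.load(cam+"0.npz");X=f["X"];im=f["im"].astype(int);r,g,b=im[...,0],im[...,1],im[...,2]
    near=(np.hypot(X[...,0]-.6,X[...,1]-.175)<.2)&(f["d"]>0)
    red=near&(r>120)&(g<60)&(X[...,2]>.035)
    br=near&(abs(X[...,2]-.054)<.005)&(abs(r-b)<30)&(r>140)
    base=near&(abs(X[...,2]-.012)<.005)&(abs(r-b)<40)
    for n,m in(("red",red),("bridge",br),("base",base)):
        p=X[m]; print(cam,n,len(p),np.median(p[:,2]).round(4),cv2.minAreaRect((p[:,:2]*1000).astype(np.float32)))
o=manip.get_obs();print(o["tool_rot"],o["ft_force"])
E
```

```text
scene red 404 0.0456 ((707.9691772460938, 155.07534790039062), (141.1012420654297, 18.122947692871094), 79.16532135009766)
scene bridge 992 0.0537 ((662.5526733398438, 164.35928344726562), (143.1285400390625, 50.854652404785156), 78.95185089111328)
scene base 3719 0.0117 ((580.0947265625, 180.47216796875), (151.48138427734375, 280.8021545410156), 78.67529296875)
top red 527 0.0474 ((708.2120361328125, 156.32037353515625), (142.4019012451172, 17.97046661376953), 78.6622314453125)
top bridge 1382 0.0553 ((663.0638427734375, 165.65048217773438), (144.20887756347656, 50.16511917114258), 78.73725128173828)
top base 6191 0.0133 ((578.8831787109375, 182.7047882080078), (150.44969177246094, 276.81787109375), 78.68859100341797)
[ 1.82383299e-01  9.83227503e-01 -9.24555989e-05 -3.59850365e-05] [-0.60602559 -0.35311551 -0.77167373]
```

```bash
cat >> h.py <<'E'
def quat(psi): return [-np.sin(psi/2),np.cos(psi/2),0,0]
JO=np.array([.6383,.1695]);JY=np.deg2rad(-11.25)
def J(x,y,z): 
    c,s=np.cos(JY),np.sin(JY);return [JO[0]+c*x-s*y,JO[1]+s*x+c*y,z]
E
python3 - <<'E'
from h import *
P=np.array([.519,-.2445]);q=quat(np.deg2rad(-.35))
print(manip.inverse_kinematics([*P,.15],q),manip.inverse_kinematics(J(-.12,0,.15),quat(JY)))
p=manip.get_obs()["tool_pos"]; manip.movel([p[0],p[1],.30],feed=.2)
manip.move_ptp([*P,.15],q)
manip.movel([*P,.06],feed=.15)
print("touch",manip.movel([*P,.0225],feed=.06,f_stop=6))
manip.close(25)
o=manip.get_obs();print(o["t"],o["tool_pos"],o["width"],o["grip_force"])
manip.movel([*P,.13],feed=.12)
im,d=save("scene","lift");X=cloud("scene",d)
o=manip.get_obs();print(o["t"],o["tool_pos"],o["width"],o["grip_force"],o["ft_force"])
E
```

```text
[-5.61524433e-01  3.24607512e-01  1.62617140e+00 -4.44089210e-16
  1.19081374e+00 -2.12621211e+00] [ 2.29535975e-01  2.98421585e-01  1.66612092e+00 -4.44089210e-16
  1.17705015e+00 -1.14491081e+00]
touch False
6.225 [ 0.51897799 -0.24444433  0.02253916] 0.04806547087021024 24.999124109745026
7.325 [ 0.51836518 -0.24411968  0.12901061] 0.047662367534722944 24.997945725917816 [ 0.70471661 -0.15144239 -1.41377118]
```

View pics/lift.png

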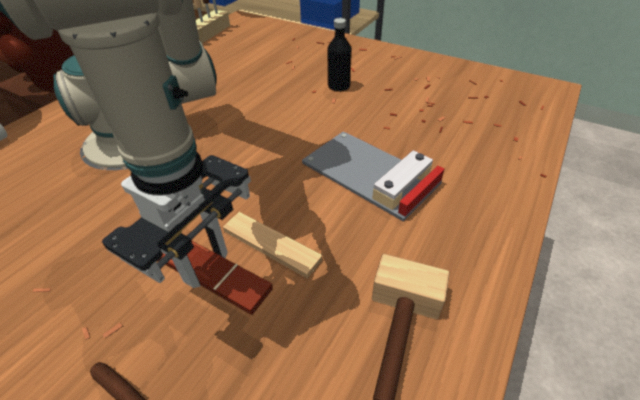

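The panel is held between the fingers and lifted, with the plain end at (245,285), and the blank hasn't moved. I'll carry it to the front of the jig and check pitch and position there.

```bash
cat >> h.py <<'E'
def check(cam,name,z0):
    im,d=save(cam,name);X=cloud(cam,d);r=manip.trace(cam,"panel_mid")
    if not r: print("none");return
    p=X[r[0]["mask"]&(d>0)]-[*JO,0];c,s=np.cos(JY),np.sin(JY)
    p=np.c_[c*p[:,0]+s*p[:,1],-s*p[:,0]+c*p[:,1],p[:,2]]
    p=p[abs(p[:,2]-z0)<.025]
    print(cam,r[0]["conf"],len(p),"x",np.percentile(p[:,0],[0.5,99.5]).round(4),"y",np.percentile(p[:,1],[1,99]).round(4))
    for a in np.arange(-.26,.08,.02):
        m=(p[:,0]>=a)&(p[:,0]<a+.02)
        if m.sum()>15: print("  x%.2f z%.4f ymid%.4f"%(a+.01,np.percentile(p[m,2],80),np.mean(np.percentile(p[m,1],[2,98]))))
E
python3 - <<'E'
from h import *
q=quat(JY)
manip.move_ptp(J(-.125,0,.13),q)
manip.movel(J(-.125,0,.055),feed=.12)
check("scene","jig1s",.04);check("top","jig1t",.04)
o=manip.get_obs();print(o["t"],o["tool_pos"],J(-.125,0,.055),o["width"],o["ft_force"])
E
```

```text
scene 0.69 1309 x [-0.2225 -0.0239] y [-0.0266  0.0221]
  x-0.23 z0.0487 ymid-0.0090
  x-0.21 z0.0493 ymid-0.0098
  x-0.19 z0.0552 ymid-0.0126
  x-0.17 z0.0535 ymid-0.0131
  x-0.15 z0.0494 ymid-0.0038
  x-0.13 z0.0493 ymid0.0049
  x-0.11 z0.0490 ymid-0.0022
  x-0.09 z0.0495 ymid-0.0022
  x-0.07 z0.0492 ymid-0.0024
  x-0.05 z0.0493 ymid-0.0024
  x-0.03 z0.0492 ymid-0.0023
top 0.66 1121 x [-0.2229 -0.0254] y [-0.0243  0.0226]
  x-0.23 z0.0521 ymid-0.0131
  x-0.21 z0.0525 ymid-0.0106
  x-0.19 z0.0586 ymid-0.0086
  x-0.17 z0.0570 ymid-0.0066
  x-0.09 z0.0527 ymid-0.0027
  x-0.07 z0.0524 ymid-0.0008
  x-0.05 z0.0526 ymid-0.0005
  x-0.03 z0.0524 ymid-0.0009
9.9083 [0.51637593 0.19401962 0.0558699 ] [np.float64(0.5157018399495962), np.float64(0.19388629025201604), 0.055] 0.047598439589581064 [ 0.63124887  0.29647236 -1.38968626]
```

View pics/jig1s.png

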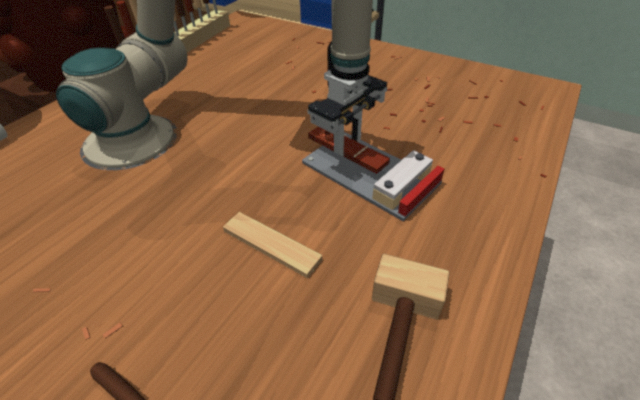

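The panel is level and in line just before the mouth, around (350,150): tail at jig x −0.024, y about −1.5 mm. I'll lower it to about 2 mm above the base, slide it in, set it down and release.

```bash
python3 - <<'E'
from h import *
print("low",manip.movel(J(-.125,.0015,.0355),feed=.06,f_stop=5))
print("in1",manip.movel(J(-.055,.0015,.0355),feed=.06,f_stop=6))
print("in2",manip.movel(J(-.034,.0015,.0355),feed=.02,f_stop=6))
o=manip.get_obs();print(o["t"],o["tool_pos"],o["ft_force"])
d=np.array(o["tool_pos"])[:2]-JO;x=d@[np.cos(JY),np.sin(JY)];print("x",x)
print("down",manip.movel(J(x-.001,.0015,.031),feed=.02,f_stop=5))
o=manip.get_obs();print(o["t"],o["tool_pos"],o["ft_force"])
check("scene","jig2s",.03)
E
```

```text
low True
in1 False
in2 True
12.5667 [0.60155641 0.17814448 0.03442602] [-0.50317015  0.24892817 -0.84603596]
x -0.03772402743973629
down True
12.775 [0.60158506 0.17815816 0.03416405] [-0.67372382 -0.50290587  2.87646851]
scene 0.79 704 x [-0.1379  0.0533] y [-0.0256  0.0214]
  x-0.13 z0.0281 ymid-0.0092
  x-0.11 z0.0320 ymid-0.0130
  x-0.09 z0.0336 ymid-0.0129
  x-0.07 z0.0284 ymid-0.0123
  x-0.05 z0.0288 ymid-0.0014
  x-0.03 z0.0284 ymid-0.0006
  x-0.01 z0.0284 ymid-0.0028
  x0.05 z0.0284 ymid-0.0038
```

View pics/jig2s.png

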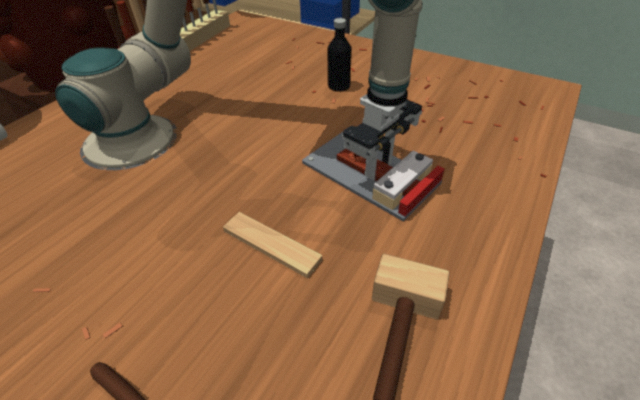

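The panel is under the bridge with its front end at jig x −0.138, so the tail is at about 0.062 against the stop, and its top is at 0.0284, so it lies flat on the base. I'll release it, retract and check.

```bash
python3 - <<'E'
from h import *
manip.open()
p=manip.get_obs()["tool_pos"]
manip.movel([p[0],p[1],.20],feed=.12)
manip.move_ptp([.40,.10,.30],quat(JY))
check("scene","ends",.03);check("top","endt",.03)
o=manip.get_obs();print(o["t"],o["tool_pos"],o["width"])
r=manip.trace("top","blank_mid");print(r[0]["centre"])
a=cv2.imread("pics/ends.png")[100:250,270:470];b=cv2.imread("pics/endt.png")[110:285,170:310]
cv2.imwrite("pics/end.png",np.hstack([cv2.resize(a,(400,400)),cv2.resize(b,(380,400))]))
E
```

```text
scene 0.68 982 x [-0.1508  0.0511] y [-0.0251  0.0217]
  x-0.13 z0.0285 ymid-0.0027
  x-0.11 z0.0333 ymid-0.0029
  x-0.09 z0.0344 ymid-0.0020
  x-0.07 z0.0287 ymid-0.0018
  x-0.05 z0.0285 ymid-0.0022
  x-0.03 z0.0283 ymid-0.0012
  x-0.01 z0.0289 ymid-0.0038
  x0.05 z0.0283 ymid-0.0064
top 0.69 1535 x [-0.1372  0.06  ] y [-0.0234  0.0245]
  x-0.13 z0.0312 ymid-0.0004
  x-0.11 z0.0355 ymid0.0002
  x-0.09 z0.0367 ymid0.0003
  x-0.07 z0.0312 ymid0.0003
  x-0.05 z0.0311 ymid0.0007
  x-0.03 z0.0308 ymid0.0004
  x-0.01 z0.0313 ymid-0.0002
  x0.01 z0.0298 ymid0.0001
  x0.05 z0.0313 ymid-0.0004
16.4167 [0.4009048  0.10021393 0.2990867 ] 0.09455640233215824
[366.2, 226.5]
```

View pics/end.png

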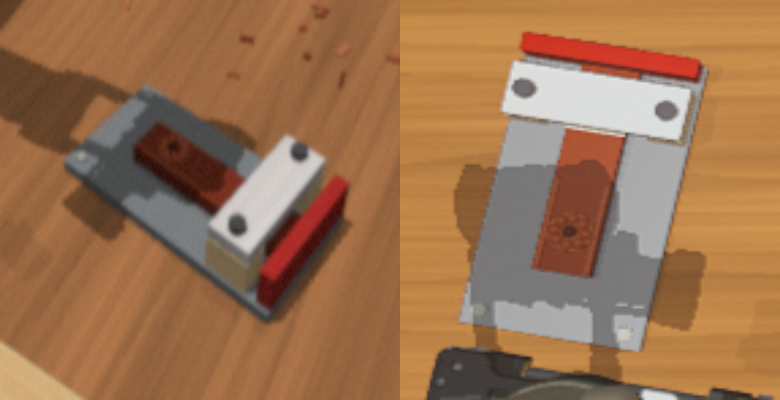

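The panel lies flat and in line, rosette out. In the right-hand view its plain end touches the red stop at about (610,72), and the pale line sits at the bridge's front edge. The blank hasn't moved.

```bash
python3 -c "
from workcell import manip
print(manip.finish_job())"
```

```text
the job is handed in; nothing more can be done
None
```

The red panel lies flat and face up in the jig, plain end home against the red stop and released; the pale panel has not moved, and the job is handed in (about 16.5 s used, verdict not shown).

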